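Clamp a housing in the bench screw press with its ratchet handle

ROBOT

A 6-joint arm with a two-finger parallel gripper is mounted at the origin on the work surface. World frame = base frame: x ahead of the robot, y to its left, z up, the work surface at z = 0. Lengths are in mm, angles in rad, forces in N, time in s.
With the tool pointing down it reaches from about 400 to 925 mm from the base axis. Payload 12.5 kg.
Tool frame: the origin (TCP) lies midway between the tips of the shut fingers; the grasp point (between the pads) lies 19 mm behind it; z points along the fingers, y is the line along which they close (so a half turn about z gives the same grasp; the last joint's range is limited). The gripper opens to 95 mm and grips with 3 to 60 N. Pads are 20 mm wide; open, the fingers measure 119 mm over their backs; the gripper's body (75 mm by 180 mm) begins 59 mm behind the grasp point.
Start: joints at [-0.106, 0.491, 1.559, -0, 1.092, -0.106], TCP at [625.017, 0.021, 214.661] pointing down, gripper open.
Joint ranges: [-3.1, 3.1], [-0.84, 2.19], [0.05, 2.79], [-1.13, 4.28], [0.06, 2.93], [-2.69, 2.69]. Speed limits (rad/s): [2.22, 2.22, 2.79, 3.14, 3.14, 3.14].

INTERFACE

Orientations are given as [roll, pitch, yaw] about the fixed x, y, z axes, in that order (R = Rz(yaw) Ry(pitch) Rx(roll)).
In Python, from cell import state, read_camera, camera_info, env gives the robot as it stands.
- The arm moves only by the tool move_arm, never from a script. Its argument "commands" is a list of rows, each a list of 3 entries, a list of its own where there are three numbers: the shift along the world's x, y, z in cm, then the turn, a rotation vector about the world's x, y, z in degrees, then the opening, from 0 (shut) to 1 (fully open). A call has 1 to 10 rows; each row shifts and turns the commanded pose from where the row before left it; what a row does not reach is not made up. A row lasts 1/10 s, in which the tool goes at most 50 mm and 8.59 degrees, less where a joint would pass 70% of its speed; a pose out of reach is approached as far as the arm can. A call with a gripper value outside its range is refused whole. The fingers move at their own pace and stop on an object; the grip force is fixed at half the most. Time passes only in rows, so rows that do not move let the fingers close. It gives the time, the measured TCP pose, the force, the opening and the grip force at its end, in the units of the state.
- state(): the state, without advancing time (a new reading comes with each control period).
- read_camera(name): name is "scene" or "side" or "wrist"; returns the picture (400x640x3 uint8, blue, green, red); there is no depth.
- camera_info(name): a dict with "K" (3x3 intrinsics, pixels), "k1" (the pictures are not rectified: a ray, as slopes to the right and down, at radius r is drawn at 1 + k1 r^2 times it, then the intrinsics apply), "cam_to_world" (4x4, takes a point from camera to world coordinates). Camera axes: x right, y down, z forward; pixel columns grow to the right and rows downward; lengths in mm; the calibration is good to about 2 mm. A picture is of the moment at which its call begins: read the wrist's pose just before it. camera_info takes no time and is no camera call; for the wrist camera it gives the pose at the moment of the call.
- env.job_done(): hands the job in; it is judged then, once.
The state is a dict: "t": time; "joints": joint angles; "qvel": joint speeds; "tau": joint torques, N m; "eef_pos": TCP position; "tcp_rot": TCP orientation; "ft_force": force on the tool from outside, world axes, zero at the start; "moment": the same for the moment, N m; "opening": opening from 0.0 (shut) to 1.0 (fully open); "grip_force": force on a finger pad.
Only numpy, scipy, OpenCV 4.12 (cv2) and the standard library are available. Lean on these libraries where they do the work, as an engineer would, in place of code of your own. Each camera call takes 0.05 s, during which the arm holds its last target. There are 200 camera calls.

TASK

Clamp the aluminium housing in the bench press, ready for drilling. Throw the yellow-balled direction lever of the ratchet over to the tightening side, then swing the handle back and forth until the sprung foot holds the housing firmly (you feel the handle get clearly heavier), but do not crush it. Leave the direction lever where you threw it, let go of everything, and leave the other things on the bench alone.

Things in the scene. Friction and masses are not known exactly. Their poses are not given: they have to be found in the camera images.
- press: Fixed bench screw press: base 150 x 230 x 18 mm, two black columns, red crossbeam (60 x 230 mm, top 150 mm above the bench). Origin: centre of the base's underside, below the screw axis; x, y along the base's short and long sides, z up. Turning the screw CLOCKWISE (from above) lowers the ram, 70 mm a turn; it stays where left. A wheel with 20 brass pins on top turns it.
- press_axis (a point): Point on the vertical screw axis, 200 mm above the bench, on top of the handle's steel hub (30 mm across). Handle and pin wheel turn about this axis.
- handle_grip (a point): Centre of the handle's upright black grip post, 26 mm across, 197 to 257 mm above the bench, fixed on a flat bar (top at 195 mm), 120 mm from the screw axis. Hold, hook or push it from above. Sideways push here to tighten, foot free: about 8 N moving, near 5 N if halted. Well held = 2.5 to 5.5 N MORE than when free (same way of measuring); 7 N more crushes. Return swing: about 1 N.
- handle (a joint): Swing of the handle, rad: 0 = grip on the press's -x side, growing clockwise seen from above; stops at -0.6 and 0.6 (rigid: do not take a stop for the clamp). The ratchet takes hold every 0.314 rad, so up to that much of each tightening swing is idle (about 1 N). From the start the foot needs 0.99 to 1.8 rad of screw turn to touch the housing, so the first swing (after the lever is thrown) is practically all free.
- lever_ball (a point): Centre of the yellow ball (24 mm) on the ratchet's direction lever. Lever pivot: on the handle, opposite the grip, 38 mm past the screw axis, 187 mm above the bench, its axis radial; ball 52 mm from it. The ball leans to either side and drops over once pushed past upright (under 1 N). Leaning clockwise about the screw axis (from above) = swings tighten; leaning the other way, as at the start = loosen.
- direction_lever (a joint): Lean of the direction lever, rad: 0 upright, positive = to the tightening (clockwise) side. It rests at 0.27 to 0.56 on either side, as its nose lies on a pin or between two, and rocks as the pins click past. Stops at -0.56 and 0.56; pushing hard on a stop turns the handle.
- housing_center (a point): Centre (half-way up) of the loose aluminium housing, a disc 52 mm across, 30 mm tall, with a blue band, 0.12 to 0.24 kg. It stands on the anvil under the foot, already in place.
- housing: The same housing; origin at the centre of its underside, z up.
- anvil: Fixed round steel anvil, 68 mm across, 36 mm tall, sunk in the base to a varying height; origin: centre of its underside. Above the housing hangs the ram's dark foot, 26 mm across, at the start 11 to 20 mm clear of the housing. The foot gives on a spring, 7 N per mm, for 14 mm, then it is solid: 4 to 8 mm of give is a good firm clamp.
- parts_bin: Bystander: red open plastic bin, 100 x 150 x 60 mm, origin at the centre of its underside.
- oil_can: Bystander: blue can with a pale top, 56 mm across, 140 mm tall, origin at the centre of its underside.
- spanner: Bystander: steel spanner lying flat on the bench, origin at its middle, length along x.
Mind the look-alikes: they are no part of the job. What is shaped like the housing but brown, orange or purple is not meant.

How it is judged (in metres and radians):
On the way:
1. the direction lever has been thrown over to the tightening side (value of joint direction_lever above 0.15 rad), for 0.2 s.
At the end, for the whole second after the job is handed in: The housing stands upright on the anvil, within 12 mm of its centre, held by the foot so that it bears on the anvil with 20 to 65 N, at rest; the direction lever still leans to the tightening side (over 0.1 rad) (contact force between housing and anvil between 20 and 65 N and value of joint direction_lever above 0.1 rad and horizontal distance between housing and anvil below 0.012 m and angle between housing's own z axis and vertical below 0.1 rad and linear speed of housing below 0.01 m/s); the robot touches nothing.
It fails at once if the housing is crushed (pressed on the anvil with more than 85 N) (contact force between housing and anvil above 85 N).
It fails at once if the parts bin, oil can or spanner is shifted by more than 20 mm (distance of any of parts_bin, oil_can, spanner from where it was at the start of the episode above 0.02 m).
It also fails if it takes over 72 s, if anything falls off the work surface, if the arm or the gripper's body presses on something with over 40 N, if the wrist force passes 120 N, or if a joint passes its speed limit or range.

## Working session

There is one attempt and no reset: what is moved stays moved. The work goes in short steps, Python scripts to look and compute and a tool call to move; the robot and the scene stay as the last step left them, time stands still between calls to the robot, and variables do not carry over. Pictures are saved under pics/ and viewed, at most 10 in all, crops included, and the job is handed in when it is done.

Besides the shell and the picture viewer there is one more tool, called by a JSON object that holds its "op" and its "data". move_arm: Moves the arm, as the interface text tells. Its arguments: {"type":"object","properties":{"commands":{"type":"array"}},"required":["commands"]}

```bash
mkdir -p pics; ls
python3 - <<'E'
from cell import *
import cv2,json
print(state())
for n in ("scene","side"):
    cv2.imwrite(f"pics/{n}0.png",read_camera(n)); i=camera_info(n); print(n,i)
E
```

```text
pics
{'t': 0.0, 'joints': array([-1.05612730e-01,  4.91574317e-01,  1.55945197e+00, -1.57324749e-05,
        1.09169670e+00, -1.05562692e-01]), 'qvel': array([ 0.0031737 , -0.00043664,  0.00040105,  0.00214967, -0.00018551,
       -0.00080718]), 'tau': array([-9.52334158e-04, -6.12640929e+01, -2.58175153e+01,  6.92750537e-02,
        4.83079045e-02, -1.38641695e-05]), 'eef_pos': array([6.24755451e+02, 3.68740735e-02, 2.14051713e+02]), 'tcp_rot': array([-3.14046715e+00, -1.05223739e-04,  1.57075349e+00]), 'ft_force': array([ 0.13604628, -0.27457664,  0.28729636]), 'moment': array([-0.01517404,  0.01388424, -0.01251775]), 'grip_force': 0.0, 'opening': 1.0015405886821467}
scene {'K': array([[366.29582081,   0.        , 315.82512023],
       [  0.        , 366.29582081, 198.48187193],
       [  0.        ,   0.        ,   1.        ]]), 'k1': -0.04163066208170754, 'cam_to_world': array([[ 5.59240549e-01,  5.89786530e-01, -5.82582060e-01,
         1.24455673e+03],
       [ 8.28737410e-01, -3.79868256e-01,  4.10967655e-01,
        -4.69759107e+02],
       [ 2.10787558e-02, -7.12637325e-01, -7.01215893e-01,
         9.85605579e+02],
       [ 0.00000000e+00,  0.00000000e+00,  0.00000000e+00,
         1.00000000e+00]])}
side {'K': array([[494.15858893,   0.        , 323.28585994],
       [  0.        , 494.15858893, 202.27407722],
       [  0.        ,   0.        ,   1.        ]]), 'k1': 0.025777835053346798, 'cam_to_world': array([[ 3.12128425e-01, -6.05463916e-01,  7.32112896e-01,
        -3.50890723e+02],
       [-9.49872236e-01, -1.84407619e-01,  2.52461016e-01,
        -3.15050013e+02],
       [-1.78488389e-02, -7.74213973e-01, -6.32672224e-01,
         9.39075548e+02],
       [ 0.00000000e+00,  0.00000000e+00,  0.00000000e+00,
         1.00000000e+00]])}
```

View pics/scene0.png

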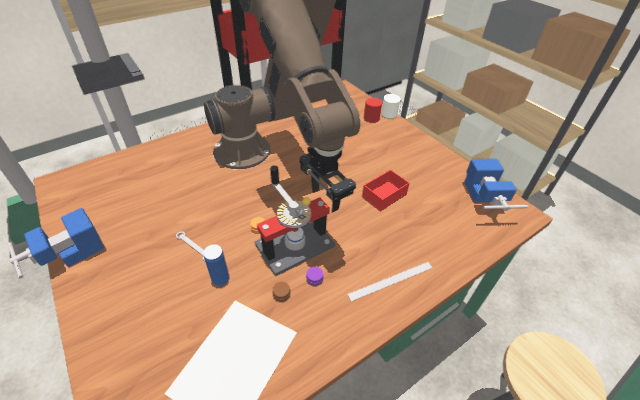

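View pics/side0.png

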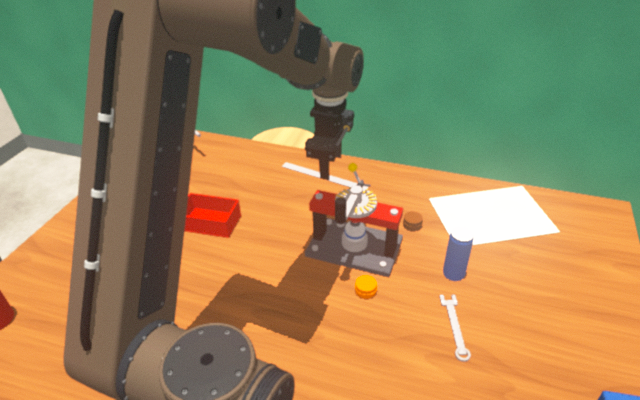

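The scene picture shows the press with its hub near (297,213) and the grip post near (275,175). In the side picture the hub is near (358,190), the yellow ball near (353,167) and the grip near (340,208). I'll enlarge both.

Run:
```python
import cv2,numpy as np
a=cv2.imread("pics/scene0.png")[155:275,240:360]
b=cv2.imread("pics/side0.png")[155:275,295:415]
cv2.imwrite("pics/crop0.png",np.hstack([cv2.resize(x,(400,400)) if 0 else cv2.resize(x,None,fx=3.333,fy=3.333,interpolation=cv2.INTER_CUBIC) for x in(a,b)])[:, :800])
```

```text
(no output)
```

View pics/crop0.png

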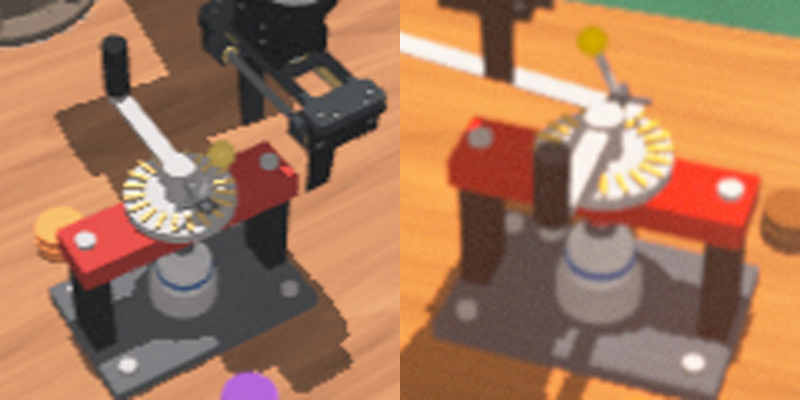

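The crop gives these positions:

| Point | Scene crop | Side crop |
|---|---|---|
| Grip top | (115,42) | (551,150) |
| Hub cap | (178,162) | (604,113) |
| Ball | (221,154) | (593,40) |
| Beam bolts | (86,240) and (269,161) | (480,137) and (730,188) |

```bash
cat > h.py <<'E'
import numpy as np,cv2
from cell import *
def ray(n,p,ci=None):
    c=ci or camera_info(n); d=cv2.undistortPoints(np.array([[p]],float),c["K"],np.array([c["k1"],0,0,0,0.]))[0,0]
    T=c["cam_to_world"]; v=T[:3,:3]@[d[0],d[1],1]; return T[:3,3],v/np.linalg.norm(v)
def onz(n,p,z,ci=None):
    o,v=ray(n,p,ci); return o+v*(z-o[2])/v[2]
def tri(rs):
    A=sum(np.eye(3)-np.outer(v,v) for o,v in rs); b=sum((np.eye(3)-np.outer(v,v))@o for o,v in rs)
    return np.linalg.solve(A,b)
E
python3 - <<'E'
from h import *
np.set_printoptions(precision=1,suppress=True)
pts=dict(grip=((115,42),(551,150),257),hub=((178,162),(604,113),200),ball=((221,154),(593,40),None),bL=((86,240),(730,188),152),bR=((269,161),(480,137),152))
for k,(a,b,z) in pts.items():
    a=(240+a[0]/3.333,155+a[1]/3.333); b=(295+(b[0]-400)/3.333,155+b[1]/3.333)
    print(k,a,b,tri([ray("scene",a),ray("side",b)]), *( [onz("scene",a,z),onz("side",b,z)] if z else []))
E
```

```text
grip (274.5034503450345, 167.6012601260126) (340.3045304530453, 200.004500450045) [457.3 -75.1 256.9] [457.1 -74.1 257. ] [456.7 -76.1 257. ]
hub (293.4053405340534, 203.6048604860486) (356.2061206120612, 188.9033903390339) [575.2 -80.4 201.7] [573.5 -78.4 200. ] [576.7 -80.9 200. ]
ball (306.3066306630663, 201.2046204620462) (352.9057905790579, 167.00120012001202) [615.7 -60.3 235.2]
bL (265.8025802580258, 227.007200720072) (394.009900990099, 211.4056405640564) [ 574.1 -177.5  154.6] [ 571.8 -175.6  152. ] [ 576.8 -177.9  152. ]
bR (320.70807080708073, 203.3048304830483) (319.00240024002403, 196.1041104110411) [579.8  17.9 153. ] [578.7  19.6 152. ] [580.4  17.3 152. ]
```

The measurements agree with the given sizes. The screw axis is at about (575.5,-80) and the grip radius is 118 mm with the handle near 0. The lever pivot is at about (614,-82), and the ball sits 52 mm from it, leaning towards +y. Tightening moves the grip to +y, and the lever has to be thrown to -y. I'll push the ball with shut fingers.

{"op": "move_arm", "data": {"commands": [[[-0.9,0,1.8],[0,0,0],0],[[0,-0.5,0],[0,0,0],0],[[0,0,0],[0,0,0],0],[[0,0,0],[0,0,0],0],[[0,0,0],[0,0,0],0],[[0,-1,0],[0,0,0],0],[[0,-1,0],[0,0,0],0],[[0,-1,0],[0,0,0],0]]}}

```text
t: 0.9
eef_pos: [616.0, -36.0, 232.5]
tcp_rot: [-3.141, 0.0, 1.571]
ft_force: [0.1, -0.5, 0.3]
opening: 0.383
grip_force: 0.0
```

{"op": "move_arm", "data": {"commands": [[[0,-0.7,0],[0,0,0],0],[[0,-0.7,0],[0,0,0],0],[[0,-0.7,0],[0,0,0],0],[[0,-0.7,0],[0,0,0],0],[[0,-0.7,0],[0,0,0],0],[[0,0,0],[0,0,0],0]]}}

```text
t: 1.5
eef_pos: [616.2, -71.0, 232.5]
tcp_rot: [3.141, 0.0, 1.57]
ft_force: [0.1, -0.1, 1.2]
opening: 0.006
grip_force: 0.0
```

Run:
```python
from h import *
a=read_camera("scene")[155:275,240:360]; b=read_camera("side")[135:255,295:415]
cv2.imwrite("pics/crop1.png",np.hstack([cv2.resize(x,None,fx=3.333,fy=3.333,interpolation=cv2.INTER_CUBIC) for x in(a,b)]))
```

```text
(no output)
```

View pics/crop1.png

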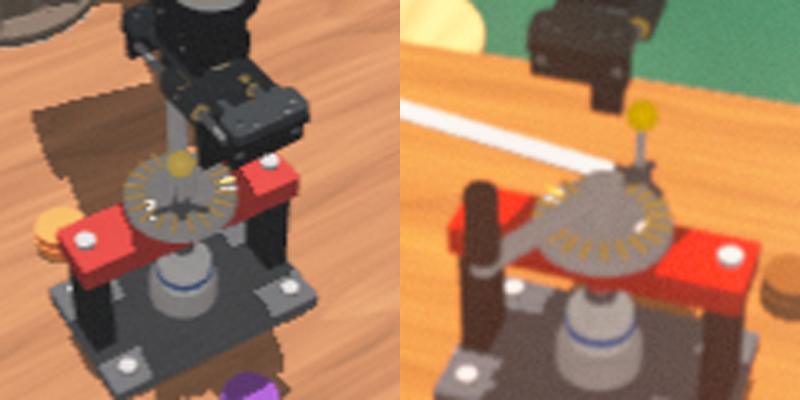

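The handle swung clockwise during the push. The ball is now at scene crop (180,163) and side crop (642,115), the grip top is at side crop (481,188), and the fingers are just behind the ball. I'll compute the new positions.

Run:
```python
from h import *
np.set_printoptions(precision=1,suppress=True)
f=lambda a:(240+a[0]/3.333,155+a[1]/3.333); g=lambda b:(295+(b[0]-400)/3.333,135+b[1]/3.333)
b=tri([ray("scene",f((180,163))),ray("side",g((642,115)))]); G=onz("side",g((481,188)),257)
h=np.array([575.5,-80]); d=h-G[:2]; r=np.hypot(*d); d/=r
t=np.array([d[1],-d[0]])
p=h+38*d; print(b,G,r,"handle",np.arctan2(G[1]+80,575.5-G[0])+0.03-0.06*0,"pivot",p,"along radial",(b[:2]-p)@d,"cw offset",(b[:2]-p)@t)
```

```text
[609.7 -98.6 239.8] [472.4 -22.3 257. ] 118.16521447339156 handle 0.540117066144944 pivot [608.7 -98.6] along radial 0.9477478229769175 cw offset -0.4823541849982548
```

The handle is at about 0.5 and the ball is near upright. I'll push on along the lever's swing direction.

{"op": "move_arm", "data": {"commands": [[[-0.3,-0.6,0],[0,0,0],0],[[-0.3,-0.6,0],[0,0,0],0],[[-0.3,-0.6,0],[0,0,0],0],[[0,0,0],[0,0,0],0],[[0,0,0],[0,0,0],0]]}}

```text
t: 2.1
eef_pos: [606.9, -88.2, 232.7]
tcp_rot: [3.142, -0.0, 1.57]
ft_force: [0.2, -0.4, 0.2]
opening: 0.004
grip_force: 0.1
```

{"op": "move_arm", "data": {"commands": [[[0.3,0.6,0],[0,0,0],0],[[0.6,1.2,2],[0,0,0],0],[[0.5,1,4],[0,0,0],0],[[0,1.0,5],[0,0,0],0.4],[[-3,4,0],[0,0,0],0.4]]}}

```text
t: 2.6
eef_pos: [594.9, -11.2, 347.4]
tcp_rot: [3.131, 0.002, 1.569]
ft_force: [0.2, 1.0, -0.5]
opening: 0.115
grip_force: 0.0
```

Run:
```python
from h import *
a=read_camera("scene")[155:275,240:360]; b=read_camera("side")[135:255,295:415]
cv2.imwrite("pics/crop2.png",np.hstack([cv2.resize(x,None,fx=3.333,fy=3.333,interpolation=cv2.INTER_CUBIC) for x in(a,b)]))
```

```text
(no output)
```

View pics/crop2.png

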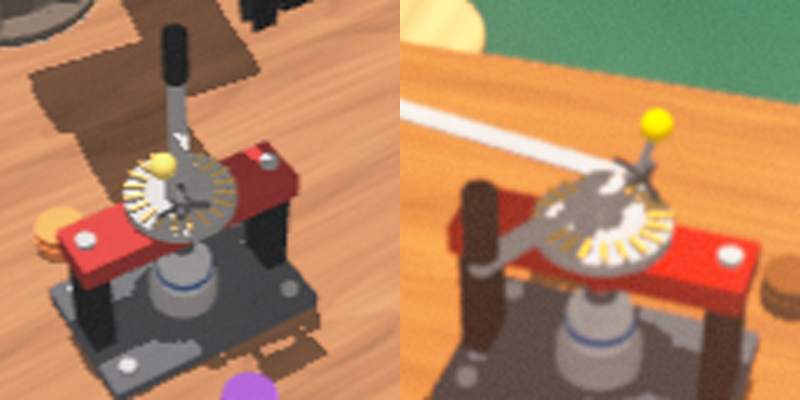

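The ball now leans to the clockwise side, at scene crop (163,165) and side crop (657,124). The grip top is at scene crop (174,32) and side crop (481,188).

Run:
```python
from h import *
np.set_printoptions(precision=2,suppress=True)
f=lambda a:(240+a[0]/3.333,155+a[1]/3.333); g=lambda b:(295+(b[0]-400)/3.333,135+b[1]/3.333)
b=tri([ray("scene",f((163,165))),ray("side",g((657,124)))]); G=tri([ray("scene",f((174,32))),ray("side",g((481,188)))])
h=np.array([575.5,-80]); d=h-G[:2]; r=np.hypot(*d); d/=r
t=np.array([d[1],-d[0]]); p=h+38*d
print(b,G,r,"phi",np.arctan2(G[1]+80,575.5-G[0]),"cw offset",(b[:2]-p)@t)
for phi in (0.5,0.25,0,-.28,-.54): print(phi,h+119.5*np.array([-np.cos(phi),np.sin(phi)]))
```

```text
[ 603.11 -111.54  238.9 ] [473.74 -21.04 256.35] 117.60807157898202 phi 0.5251393898522786 cw offset 13.444977065411486
0.5 [470.63 -22.71]
0.25 [459.71 -50.44]
0 [456. -80.]
-0.28 [ 460.65 -113.02]
-0.54 [ 473.   -141.44]
```

The lever now leans about +0.26. Next I'll cage the grip, with the fingers straddling it along the tangent.

{"op": "move_arm", "data": {"commands": [[[-2,0,0],[0,0,7.5],0.48],[[-2,0,0],[0,0,7.5],0.48],[[-2,-0.2,0],[0,0,7.5],0.48],[[-2,-0.3,0],[0,0,7.5],0.48],[[-2,-0.3,0],[0,0,7.5],0.48],[[-1,-0.3,0],[0,0,7.5],0.48],[[-0.7,0,-1],[0,0,7.5],0.48],[[0,0,-2],[0,0,7.5],0.48],[[0,0,-1],[0,0,0],0.48],[[0,0,0],[0,0,0],0.48]]}}

```text
t: 3.7
eef_pos: [473.8, -20.9, 300.6]
tcp_rot: [-3.141, -0.002, 2.614]
ft_force: [0.0, 0.3, 0.2]
opening: 0.482
grip_force: 0.0
```

Run:
```python
from h import *
a=read_camera("scene")[125:245,215:335]; b=read_camera("side")[115:235,275:395]
cv2.imwrite("pics/crop3.png",np.hstack([cv2.resize(x,None,fx=3.333,fy=3.333,interpolation=cv2.INTER_CUBIC) for x in(a,b)]))
```

```text
(no output)
```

View pics/crop3.png

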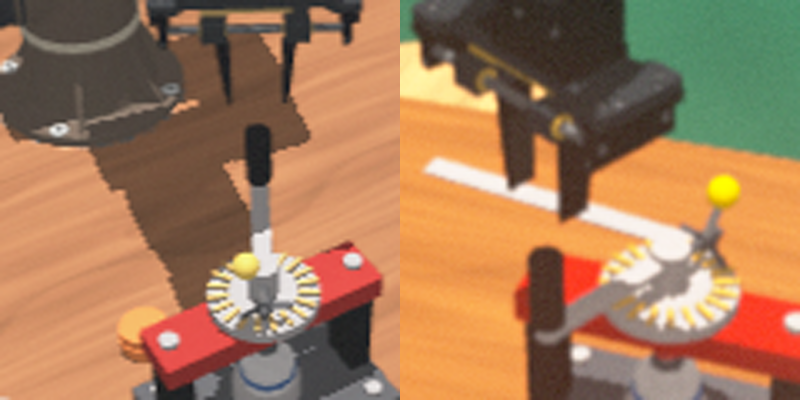

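The fingers are centred over the grip, at (228..287) against the post at 258 in the scene crop. I'll descend and narrow the cage. Then I'll work out the arc waypoints.

{"op": "move_arm", "data": {"commands": [[[0,0,-3],[0,0,0],0.48],[[0,0,-3],[0,0,0],0.48],[[0,0,-2],[0,0,0],0.48],[[0,0,-1.5],[0,0,0],0.36],[[0,0,0],[0,0,0],0.36],[[0,0,0],[0,0,0],0.36]]}}

```text
t: 4.4
eef_pos: [474.6, -21.2, 207.5]
tcp_rot: [3.141, 0.001, 2.617]
ft_force: [-0.1, -1.2, -0.4]
opening: 0.362
grip_force: 0.0
```

```bash
cat > arc.py <<'E'
import sys,json,numpy as np
from cell import state
def arc(p0,p1,n):
    h=np.array([575.5,-80]); P=lambda p:(h+119*np.array([-np.cos(p),np.sin(p)]))/10
    ph=np.linspace(p0,p1,n+1); return [[[round(float(v),2) for v in P(b)-P(a)]+[0],[0,0,round(float(np.degrees(a-b)),1)],0.36] for a,b in zip(ph[:-1],ph[1:])]
def now():
    s=state(); x,y,z=s["eef_pos"]; p=np.arctan2(y+80,575.5-x); f=s["ft_force"]
    return dict(t=round(s["t"],2),phi=round(p,3),r=round(float(np.hypot(x-575.5,y+80)),1),yaw_err=round(float(s["tcp_rot"][2]-(np.pi/2+np.pi/2-p)),3),Ft=round(float(-(f[0]*np.sin(p)+f[1]*np.cos(p))),2),Fr=round(float(f[0]*np.cos(p)-f[1]*np.sin(p)),2),z=round(z,1),op=round(s["opening"],3))
E
python3 -c "
from arc import *
print(now())
print(arc(.525,-.5,10));print(arc(-.5,.5,10))"
```

```text
{'t': 4.4, 'phi': np.float64(0.527), 'r': 116.8, 'yaw_err': 0.003, 'Ft': 1.09, 'Fr': 0.56, 'z': np.float64(207.5), 'op': 0.362}
[[[-0.56, -1.08, 0], [0, 0, 5.9], 0.36], [[-0.44, -1.14, 0], [0, 0, 5.9], 0.36], [[-0.32, -1.18, 0], [0, 0, 5.9], 0.36], [[-0.2, -1.2, 0], [0, 0, 5.9], 0.36], [[-0.08, -1.22, 0], [0, 0, 5.9], 0.36], [[0.05, -1.22, 0], [0, 0, 5.9], 0.36], [[0.17, -1.21, 0], [0, 0, 5.9], 0.36], [[0.29, -1.18, 0], [0, 0, 5.9], 0.36], [[0.41, -1.15, 0], [0, 0, 5.9], 0.36], [[0.53, -1.1, 0], [0, 0, 5.9], 0.36]]
[[[-0.52, 1.07, 0], [0, 0, -5.7], 0.36], [[-0.41, 1.12, 0], [0, 0, -5.7], 0.36], [[-0.29, 1.15, 0], [0, 0, -5.7], 0.36], [[-0.18, 1.18, 0], [0, 0, -5.7], 0.36], [[-0.06, 1.19, 0], [0, 0, -5.7], 0.36], [[0.06, 1.19, 0], [0, 0, -5.7], 0.36], [[0.18, 1.18, 0], [0, 0, -5.7], 0.36], [[0.29, 1.15, 0], [0, 0, -5.7], 0.36], [[0.41, 1.12, 0], [0, 0, -5.7], 0.36], [[0.52, 1.07, 0], [0, 0, -5.7], 0.36]]
```

{"op": "move_arm", "data": {"commands": [[[-0.6,-1.1,0],[0,0,5.9],0.36],[[-0.4,-1.1,0],[0,0,5.9],0.36],[[-0.3,-1.2,0],[0,0,5.9],0.36],[[-0.2,-1.2,0],[0,0,5.9],0.36],[[-0.1,-1.2,0],[0,0,5.9],0.36],[[0,-1.2,0],[0,0,5.9],0.36],[[0.2,-1.2,0],[0,0,5.9],0.36],[[0.3,-1.2,0],[0,0,5.9],0.36],[[0.4,-1.1,0],[0,0,5.9],0.36],[[0.5,-1.1,0],[0,0,5.9],0.36]]}}

```text
t: 5.4
eef_pos: [472.7, -137.8, 208.2]
tcp_rot: [-3.14, 0.001, -2.632]
ft_force: [-0.4, 1.4, 0.2]
opening: 0.36
grip_force: 0.3
```

```bash
python3 -c "
from arc import *
print(now())"
```

```text
{'t': 5.4, 'phi': np.float64(-0.512), 'r': 118.0, 'yaw_err': -6.286, 'Ft': -1.42, 'Fr': 0.31, 'z': np.float64(208.2), 'op': 0.36}
```

Return force is about 1.4 N, as expected. Now the first tightening swing, for the free baseline.

{"op": "move_arm", "data": {"commands": [[[-0.5,1.1,0],[0,0,-5.7],0.36],[[-0.4,1.1,0],[0,0,-5.7],0.36],[[-0.3,1.1,0],[0,0,-5.7],0.36],[[-0.2,1.2,0],[0,0,-5.7],0.36],[[-0.1,1.2,0],[0,0,-5.7],0.36]]}}

```text
t: 5.9
eef_pos: [458.2, -80.9, 208.3]
tcp_rot: [-3.139, 0.004, -3.138]
ft_force: [1.8, -4.3, -1.1]
opening: 0.361
grip_force: 2.4
```

{"op": "move_arm", "data": {"commands": [[[0.1,1.2,0],[0,0,-5.7],0.36],[[0.2,1.2,0],[0,0,-5.7],0.36],[[0.3,1.1,0],[0,0,-5.7],0.36],[[0.4,1.1,0],[0,0,-5.7],0.36]]}}

```text
t: 6.3
eef_pos: [467.2, -34.6, 208.2]
tcp_rot: [-3.14, 0.002, 2.748]
ft_force: [-3.0, -7.4, 1.5]
opening: 0.363
grip_force: 4.0
```

```bash
python3 -c "
from arc import *
print(now())"
```

```text
{'t': 6.3, 'phi': np.float64(0.397), 'r': 117.5, 'yaw_err': 0.003, 'Ft': 7.96, 'Fr': 0.06, 'z': np.float64(208.2), 'op': 0.363}
```

{"op": "move_arm", "data": {"commands": [[[0,0,0],[0,0,0],0.36],[[0,0,0],[0,0,0],0.36],[[0,0,0],[0,0,0],0.36]]}}

```text
t: 6.6
eef_pos: [467.3, -34.6, 207.3]
tcp_rot: [3.141, 0.001, 2.754]
ft_force: [-0.3, -2.0, 1.1]
opening: 0.358
grip_force: 1.0
```

```bash
python3 -c "
from arc import *
print(now())
s=now()['phi'];print(arc(s,-.52,9))"
```

```text
{'t': 6.6, 'phi': np.float64(0.397), 'r': 117.3, 'yaw_err': 0.01, 'Ft': 1.97, 'Fr': 0.51, 'z': np.float64(207.3), 'op': 0.358}
[[[-0.41, -1.14, 0], [0, 0, 5.8], 0.36], [[-0.29, -1.18, 0], [0, 0, 5.8], 0.36], [[-0.17, -1.2, 0], [0, 0, 5.8], 0.36], [[-0.05, -1.21, 0], [0, 0, 5.8], 0.36], [[0.07, -1.21, 0], [0, 0, 5.8], 0.36], [[0.2, -1.2, 0], [0, 0, 5.8], 0.36], [[0.32, -1.17, 0], [0, 0, 5.8], 0.36], [[0.44, -1.13, 0], [0, 0, 5.8], 0.36], [[0.55, -1.08, 0], [0, 0, 5.8], 0.36]]
```

Free moving baseline is about 8.0 N. Return swing next.

{"op": "move_arm", "data": {"commands": [[[-0.4,-1.1,0],[0,0,5.8],0.36],[[-0.3,-1.2,0],[0,0,5.8],0.36],[[-0.2,-1.2,0],[0,0,5.8],0.36],[[-0.1,-1.2,0],[0,0,5.8],0.36],[[0.1,-1.2,0],[0,0,5.8],0.36],[[0.2,-1.2,0],[0,0,5.8],0.36],[[0.3,-1.2,0],[0,0,5.8],0.36],[[0.4,-1.1,0],[0,0,5.8],0.36],[[0.6,-1.1,0],[0,0,5.8],0.36]]}}

```text
t: 7.5
eef_pos: [472.9, -139.8, 206.8]
tcp_rot: [3.141, 0.0, -2.615]
ft_force: [-0.8, 0.7, 0.0]
opening: 0.358
grip_force: 0.4
```

```bash
python3 -c "
from arc import *
print(now())"
```

```text
{'t': 7.5, 'phi': np.float64(-0.527), 'r': 118.7, 'yaw_err': -6.284, 'Ft': -0.98, 'Fr': -0.33, 'z': np.float64(206.8), 'op': 0.358}
```

{"op": "move_arm", "data": {"commands": [[[-0.5,1.1,0],[0,0,-5.7],0.36],[[-0.4,1.1,0],[0,0,-5.7],0.36],[[-0.3,1.1,0],[0,0,-5.7],0.36],[[-0.2,1.2,0],[0,0,-5.7],0.36]]}}

```text
t: 7.9
eef_pos: [458.9, -94.9, 206.7]
tcp_rot: [-3.14, 0.0, -3.021]
ft_force: [2.0, -7.8, -3.9]
opening: 0.359
grip_force: 4.4
```

```bash
python3 -c "
from arc import *
print(now())"
```

```text
{'t': 7.9, 'phi': np.float64(-0.127), 'r': 117.5, 'yaw_err': -6.29, 'Ft': 7.95, 'Fr': 0.97, 'z': np.float64(206.7), 'op': 0.359}
```

{"op": "move_arm", "data": {"commands": [[[-0.1,1.2,0],[0,0,-5.7],0.36],[[0.1,1.2,0],[0,0,-5.7],0.36]]}}

```text
t: 8.1
eef_pos: [458.3, -70.8, 206.7]
tcp_rot: [-3.14, -0.001, 3.063]
ft_force: [-6.6, -8.4, 0.8]
opening: 0.36
grip_force: 4.4
```

```bash
python3 -c "
from arc import *
print(now())"
```

```text
{'t': 8.1, 'phi': np.float64(0.078), 'r': 117.6, 'yaw_err': 0.0, 'Ft': 8.85, 'Fr': -5.9, 'z': np.float64(206.7), 'op': 0.36}
```

{"op": "move_arm", "data": {"commands": [[[0.2,1.2,0],[0,0,-5.7],0.36],[[0.3,1.1,0],[0,0,-5.7],0.36]]}}

```text
t: 8.3
eef_pos: [462.9, -47.6, 206.6]
tcp_rot: [-3.14, -0.002, 2.864]
ft_force: [-6.3, -6.8, 1.3]
opening: 0.362
grip_force: 4.3
```

```bash
python3 -c "
from arc import *
print(now())"
```

```text
{'t': 8.3, 'phi': np.float64(0.281), 'r': 117.2, 'yaw_err': 0.003, 'Ft': 8.26, 'Fr': -4.17, 'z': np.float64(206.6), 'op': 0.362}
```

{"op": "move_arm", "data": {"commands": [[[0.4,1.1,0],[0,0,-5.7],0.36]]}}

```text
t: 8.4
eef_pos: [466.8, -36.5, 206.6]
tcp_rot: [-3.14, -0.002, 2.765]
ft_force: [-6.3, -7.6, 0.5]
opening: 0.361
grip_force: 4.6
```

```bash
python3 -c "
from arc import *
print(now())"
```

```text
{'t': 8.4, 'phi': np.float64(0.38), 'r': 117.1, 'yaw_err': 0.004, 'Ft': 9.43, 'Fr': -2.99, 'z': np.float64(206.6), 'op': 0.361}
```

{"op": "move_arm", "data": {"commands": [[[0.5,1.0,0],[0,0,-5.7],0.36]]}}

```text
t: 8.5
eef_pos: [471.6, -26.5, 206.5]
tcp_rot: [-3.14, -0.003, 2.666]
ft_force: [-8.4, -6.4, 1.8]
opening: 0.359
grip_force: 4.9
```

```bash
python3 -c "
from arc import *
print(now())"
```

```text
{'t': 8.5, 'phi': np.float64(0.476), 'r': 116.9, 'yaw_err': -0.0, 'Ft': 9.52, 'Fr': -4.57, 'z': np.float64(206.5), 'op': 0.359}
```

{"op": "move_arm", "data": {"commands": [[[0.5,0.9,0],[0,0,-5],0.36]]}}

```text
t: 8.6
eef_pos: [476.7, -17.5, 206.5]
tcp_rot: [-3.139, -0.002, 2.578]
ft_force: [-6.9, -6.6, 2.0]
opening: 0.36
grip_force: 5.0
```

```bash
python3 -c "
from arc import *
print(now());print(arc(.56,-.55,10))"
```

```text
{'t': 8.6, 'phi': np.float64(0.564), 'r': 116.9, 'yaw_err': 0.001, 'Ft': 9.25, 'Fr': -2.3, 'z': np.float64(206.5), 'op': 0.36}
[[[-0.64, -1.16, 0], [0, 0, 6.4], 0.36], [[-0.51, -1.22, 0], [0, 0, 6.4], 0.36], [[-0.37, -1.27, 0], [0, 0, 6.4], 0.36], [[-0.23, -1.3, 0], [0, 0, 6.4], 0.36], [[-0.08, -1.32, 0], [0, 0, 6.4], 0.36], [[0.07, -1.32, 0], [0, 0, 6.4], 0.36], [[0.21, -1.3, 0], [0, 0, 6.4], 0.36], [[0.36, -1.27, 0], [0, 0, 6.4], 0.36], [[0.49, -1.22, 0], [0, 0, 6.4], 0.36], [[0.63, -1.16, 0], [0, 0, 6.4], 0.36]]
```

Only slightly heavier, and it may just be touching. I'll return and look at the foot.

{"op": "move_arm", "data": {"commands": [[[-0.6,-1.2,0],[0,0,6.4],0.36],[[-0.5,-1.2,0],[0,0,6.4],0.36],[[-0.4,-1.3,0],[0,0,6.4],0.36],[[-0.2,-1.3,0],[0,0,6.4],0.36],[[-0.1,-1.3,0],[0,0,6.4],0.36],[[0.1,-1.3,0],[0,0,6.4],0.36],[[0.2,-1.3,0],[0,0,6.4],0.36],[[0.4,-1.3,0],[0,0,6.4],0.36],[[0.5,-1.2,0],[0,0,6.4],0.36],[[0.6,-1.1,0],[0,0,6.4],0.36]]}}

```text
t: 9.6
eef_pos: [478.1, -142.9, 206.8]
tcp_rot: [3.141, 0.0, -2.58]
ft_force: [-0.4, 0.9, 1.4]
opening: 0.358
grip_force: 0.8
```

Run:
```python
from h import *
from arc import now
print(now())
a=read_camera("scene")[195:255,260:330]
o=cv2.imread("pics/scene0.png")[195:255,260:330]
cv2.imwrite("pics/crop4.png",np.hstack([cv2.resize(x,None,fx=5.7,fy=5.7,interpolation=cv2.INTER_CUBIC) for x in(o,a)]))
```

```text
{'t': 9.6, 'phi': np.float64(-0.574), 'r': 116.0, 'yaw_err': -6.295, 'Ft': -0.92, 'Fr': 0.16, 'z': np.float64(206.8), 'op': 0.358}
```

View pics/crop4.png

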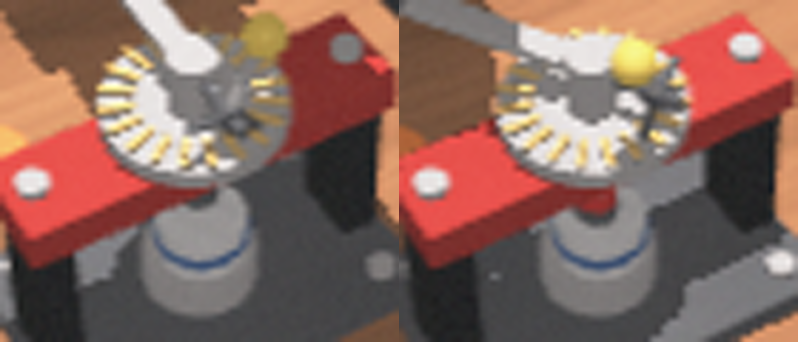

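The picture shows the foot down at the housing top (right half, about (600,208)), with the lever still on the tightening side. I'll go on in small steps and watch the force.

{"op": "move_arm", "data": {"commands": [[[-0.6,1.1,0],[0,0,-5.7],0.36],[[-0.5,1.1,0],[0,0,-5.7],0.36],[[-0.4,1.1,0],[0,0,-5.7],0.36],[[-0.3,1.2,0],[0,0,-5.7],0.36]]}}

```text
t: 10.05
eef_pos: [460.8, -98.0, 206.9]
tcp_rot: [-3.139, 0.002, -2.989]
ft_force: [7.5, -8.5, -4.8]
opening: 0.358
grip_force: 5.3
```

```bash
python3 -c "
from arc import *
print(now())"
```

```text
{'t': 10.05, 'phi': np.float64(-0.156), 'r': 116.1, 'yaw_err': -6.286, 'Ft': 9.55, 'Fr': 6.05, 'z': np.float64(206.9), 'op': 0.358}
```

{"op": "move_arm", "data": {"commands": [[[-0.1,1.2,0],[0,0,-5.7],0.36]]}}

```text
t: 10.15
eef_pos: [459.4, -86.1, 206.9]
tcp_rot: [-3.139, 0.002, -3.088]
ft_force: [4.7, -10.7, -4.5]
opening: 0.36
grip_force: 5.9
```

```bash
python3 -c "
from arc import *
print(now())"
```

```text
{'t': 10.15, 'phi': np.float64(-0.052), 'r': 116.2, 'yaw_err': -6.282, 'Ft': 10.9, 'Fr': 4.17, 'z': np.float64(206.9), 'op': 0.36}
```

{"op": "move_arm", "data": {"commands": [[[0.0,1.2,0],[0,0,-5.7],0.36]]}}

```text
t: 10.25
eef_pos: [459.3, -74.1, 206.9]
tcp_rot: [-3.139, 0.002, 3.096]
ft_force: [3.4, -12.5, -4.7]
opening: 0.361
grip_force: 6.1
```

```bash
python3 -c "
from arc import *
print(now())"
```

```text
{'t': 10.25, 'phi': np.float64(0.051), 'r': 116.3, 'yaw_err': 0.005, 'Ft': 12.3, 'Fr': 4.02, 'z': np.float64(206.9), 'op': 0.361}
```

The push is 4.3 N over free and finger force rose in proportion, so about 40–50 N of clamp. That's enough. I'll back off, open and lift away.

{"op": "move_arm", "data": {"commands": [[[0,-0.4,0],[0,0,0],0.5],[[0,0,0],[0,0,0],0.5],[[0,0,0],[0,0,0],0.5],[[0,0,1],[0,0,0],0.5],[[0,0,3],[0,0,0],0.5],[[0,0,4],[0,0,0],0.5],[[0,0,4],[0,0,0],0.5],[[0,0,2],[0,0,0],0.5],[[0,0,0],[0,0,0],0.5],[[0,0,0],[0,0,0],0.5]]}}

```text
t: 11.25
eef_pos: [458.7, -77.2, 346.7]
tcp_rot: [3.141, 0.0, 3.102]
ft_force: [0.4, -0.3, -0.6]
opening: 0.506
grip_force: 0.0
```

Run:
```python
from h import *
from arc import now
print(now())
a=read_camera("scene")[160:250,250:345]; b=read_camera("side")[155:245,300:395]
cv2.imwrite("pics/crop5.png",np.hstack([cv2.resize(x,None,fx=4.2,fy=4.2,interpolation=cv2.INTER_CUBIC) for x in(a,b)]))
```

```text
{'t': 11.25, 'phi': np.float64(0.024), 'r': 116.8, 'yaw_err': -0.016, 'Ft': 0.34, 'Fr': 0.42, 'z': np.float64(346.7), 'op': 0.506}
```

View pics/crop5.png

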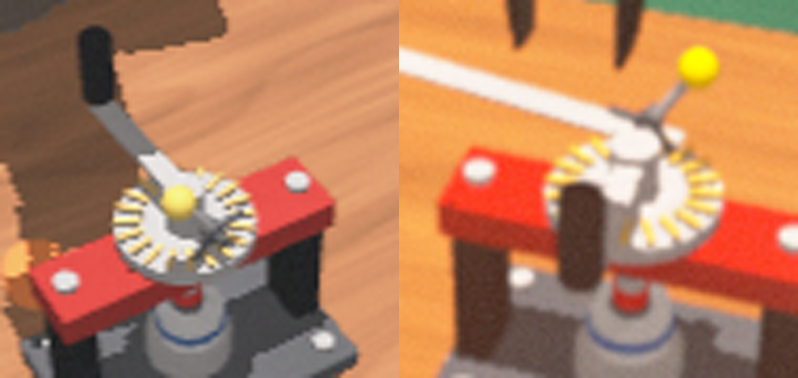

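The lever leans well to the tightening side, with the ball at (698,67) in the side half. The foot is down on the housing, and the gripper is clear of everything. Handing in.

```bash
python3 -c "
from cell import env
print(env.job_done())"
```

```text
the job is handed in; nothing more can be done
None
```

I handed the job in at about 11 s: the lever is on the tightening side, the housing is clamped (estimated 40–50 N, from 4.3 N extra at the handle), and the gripper is clear; no verdict came back.

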